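# Lengthen the roller extension pole by one hole

### The job

Lengthen the roller extension pole on the tool rail by one hole: press in its snap button and draw the eight-sided aluminium sleeve along the thin pole, away from the two spring clips, until the button pops fully out of the next hole. Ease it along by feel, since the pole itself slips a little way in its clips, and never pull hard against the button while it is locked in a hole. Leave the tins, jar, level and paint stick where they are, and let go of the pole once it has locked.

Things in the scene. Friction and masses are not known exactly. Their poses are not given: they have to be found in the camera images.
- sleeve: Pole's outer tube: eight-sided bare aluminium, 30 mm across flats, wall 2 mm, 410 mm long, level, axis 75 mm above the bench; rubber grip (39 mm) from 255 mm to its far end. Origin: on the axis in the plane of the mouth, where the thin pole comes out. y: along the axis from mouth to grip; +y lengthens the pole, the only way it moves. x: level, square to the flat with the holes. 1.5 N of friction.
- start_hole (a point): Centre of the 12.5 mm hole the button starts in, on the flat's outer face, 85 mm from the mouth; moves with the sleeve, axes as the sleeve. With the button held level with the flat, drawing the sleeve along +y, at 8 to 15 N in all, makes the hole's edge ride over the button's cone and tuck it under the wall; it then stays in, its tip rubbing 2 mm below the flat, with no more pressing.
- next_hole (a point): Centre of the hole the button must pop out of: same flat, 35 mm from the mouth, 50 mm nearer mouth and clips than the start hole; moves with the sleeve, axes as the sleeve. When it comes over the button the button springs out by itself, if nothing covers the hole, and stops the sleeve dead. Two more holes at 135 and 185 mm from the mouth are not wanted. A bush 37 mm wide covers the mouth's first 14 mm.
- button (a joint): How far the snap button is pressed in, m: 0 fully out (locked), its tip 4 mm proud of the flat; 0.004 level with the flat; about 0.0055 tucked under the wall. Steel, round, 11 mm, sprung, carried by the thin inner pole; sticks out level along the sleeve's +x. Flat 3 mm tip, below it a 45 degree cone 4 mm high, then straight shank with 0.7 mm play each way in the hole. 3 N starts it, 4.5 N holds it level.
- rail: Timber batten fixed to the bench, 85 mm wide, 740 long, 18 high, under the pole, axes as the sleeve, origin on the bench under the pole's axis. Two clips (tops 95 mm high) screwed to it, roughly 150 and 262 mm along -y, hold the thin pole (24 mm); it slips in them (3 N), coming with the sleeve for an unknown 2 to 40 mm till its black ferrule stops at the far clip. Saddle (68 mm high) at y +225 mm.
- tin_large: Bystander: sealed paint tin, 108 mm diameter, 125 mm high, at least 150 mm from the pole's axis on the button's side. Origin under its centre.
- tin_small: Bystander: sealed paint tin, 86 mm diameter, 100 mm high, at least 150 mm from the pole's axis on the button's side. Origin under its centre.
- paint_stick: Bystander: flat wooden paint stirring stick, 313 x 26 x 5 mm, lying on the bench along the batten, 72 to 80 mm from the pole's axis on the button's side. Origin under its middle.
- nail_jar: Bystander: glass jar of nails with a twist cap, 68 mm diameter, 96 mm high, 120 to 140 mm from the pole's axis on the robot's side. Origin under its centre.
- level: Bystander: chrome spirit level, 230 x 20 x 42 mm, standing on its edge on the bench on the robot's side, 100 to 120 mm from the pole's axis. Origin under its middle.

How it is judged:
On the way, in this order (a step that is already met when the one before it is completed fails the run):
1. the button is pressed in, to about level with the sleeve's flat (value of joint button above 0.0025 m), for 0.1 s.
2. the button is tucked under the sleeve's wall, the sleeve drawn past it (value of joint button above 0.005 m and distance of sleeve from where it was at the start of the episode above 0.006 m), for 0.1 s.
At the end, for the whole second after the job is handed in: The button is out of the next hole (under 1 mm short of fully out), the sleeve drawn 44 to 96 mm along (a hole plus the pole's slip), its mouth at most 65 mm from the rail's origin on the clips' side, at rest (under 10 mm/s); tins, stick, jar and level within 15 mm of their starts (value of joint button below 0.001 m and y of sleeve in the frame of rail above -0.065 m and distance of sleeve from where it was at the start of the episode between 0.044 and 0.096 m and linear speed of sleeve below 0.01 m/s and distance of each of tin_large, tin_small, paint_stick, nail_jar, level from where it was at the start of the episode below 0.015 m); the robot touches nothing.
It fails at once if the sleeve is forced against the button: over 20 N between the sleeve's wall and the button (carried by the rail) (contact force between sleeve and rail above 20 N).
It fails at once if a bystander is knocked more than 30 mm out of its place (distance of any of tin_large, tin_small, paint_stick, nail_jar, level from where it was at the start of the episode above 0.03 m).
It also fails if it takes over 67 s, if anything falls off the work surface, if the arm or the gripper's body presses on something with over 40 N, if the wrist force passes 120 N, or if a joint passes its speed limit or range.

### The arm

A 6-joint arm with a two-finger parallel gripper is mounted at the origin on the work surface. World frame = base frame: x ahead of the robot, y to its left, z up, the work surface at z = 0. Lengths are in m, angles in rad, forces in N, time in s.
With the tool pointing down it reaches from about 0.35 to 1 m from the base axis. Payload 7.1 kg.
Tool frame: the origin (TCP) lies on the centre line of the jaws, within the pads' length; the fingertips stand 17 mm ahead of it and the grasp point (between the pads) lies 2 mm behind it; z points along the fingers, y is the line along which they close (so a half turn about z gives the same grasp; the last joint's range is limited). The gripper opens to 85 mm and grips with 20 to 120 N. Pads are 22 mm wide; open, the fingers measure 114 mm over their backs; the gripper's body (76 mm by 85 mm) begins 54 mm behind the grasp point. The pads swing forward as they close: fully open they stand 13 mm farther back than shut.
Start: joints at [-1.163, 0.423, 1.63, -0, 1.089, -0.019], TCP at [0.259, -0.569, 0.248] pointing down, gripper open.
Joint ranges: [-3, 3], [-0.9, 2.11], [0.09, 2.58], [-1.31, 4.45], [0.11, 2.69], [-2.54, 2.54]. Speed limits (rad/s): [2.39, 2.39, 3.01, 3.14, 3.14, 3.14].

### API

Orientations are given as [roll, pitch, yaw] about the fixed x, y, z axes, in that order (R = Rz(yaw) Ry(pitch) Rx(roll)).
In Python, from plant import r, eyes gives the robot as it stands.
- The arm moves only by the tool jog_arm, never from a script. Its argument "steps" is a list of rows, each a list of 5 numbers: the shift along the world's x, y, z each as a share of 0.03 m, from -1 to 1, then the turn about the world's z as a share of 6 degrees, from -1 to 1, then the opening, from 0 (shut) to 1 (fully open). In form: [[tx, ty, tz, turn, gripper], ...]. A call has 1 to 10 rows; each row shifts and turns the commanded pose from where the row before left it; what a row does not reach is not made up. A row lasts 1/12 s, in which the tool goes at most 41.7 mm and 7.16 degrees, less where a joint would pass 70% of its speed; a pose out of reach is approached as far as the arm can. A call with a number of a shift or a turn outside -1 to 1 is refused whole. A call with a gripper value outside its range is refused whole. The fingers move at their own pace and stop on an object; "squeeze" is the grip in N (left out, the last holds). Time passes only in rows, so rows that do not move let the fingers close. It gives the time, the measured TCP pose, the force, the opening and the grip force at its end, in the units of the state.
- r.read_state(): the state, without advancing time (a new reading comes with each control period).
- eyes.snapshot(name): name is "scene" or "side" or "wrist"; returns (picture, depth): 420x560x3 uint8, red, green, blue; 420x560 float32, m along the optical axis (not along the pixel's ray), 0 where there is no reading.
- eyes.camera_params(name): a dict with "intrinsics" (3x3 intrinsics, pixels), "R" (3x3) and "t" (3): a world point X has camera coordinates R X + t. Camera axes: x right, y down, z forward; pixel columns grow to the right and rows downward; lengths in m; the calibration is good to about 2 mm. A picture is of the moment at which its call begins: read the wrist's pose just before it. camera_params takes no time and is no camera call; for the wrist camera it gives the pose at the moment of the call.
- r.finish_job(): hands the job in; it is judged then, once.
The state is a dict: "clock": time; "joints": joint angles; "dq": joint speeds; "joint_torque": joint torques, N m; "eef_pos": TCP position; "orientation": TCP orientation; "ft_force": force on the tool from outside, world axes, zero at the start; "moment": the same for the moment, N m; "grip_width": opening from 0.0 (shut) to 1.0 (fully open); "finger_force": force on a finger pad.
Only numpy, scipy, OpenCV 4.12 (cv2) and the standard library are available. Lean on these libraries where they do the work, as an engineer would, in place of code of your own. Each camera call takes 0.05 s, during which the arm holds its last target. There are 200 camera calls.

## Working session

There is one attempt and no reset: what is moved stays moved. The work goes in short steps, Python scripts to look and compute and a tool call to move; the robot and the scene stay as the last step left them, time stands still between calls to the robot, and variables do not carry over. Pictures are saved under pics/ and viewed, at most 10 in all, crops included, and the job is handed in when it is done.

Besides the shell and the picture viewer there is one more tool, called by a JSON object that holds its "name" and its "arguments". jog_arm: Moves the arm, as the interface text tells. Shift numbers are shares of 0.03 m and turn numbers shares of 6 degrees, none past 1 either way. Its arguments: {"type":"object","properties":{"steps":{"type":"array"},"squeeze":{"type":"number"}},"required":["steps"]}

```bash
mkdir -p pics; ls; python3 - <<'E'
from plant import r,eyes
import cv2,numpy as np
s=r.read_state();print(s)
for n in ["scene","side"]:
    p,d=eyes.snapshot(n);cv2.imwrite(f"pics/{n}0.png",p[:,:,::-1]);np.savez(f"pics/{n}0.npz",p=p,d=d,**eyes.camera_params(n))
    print(n,eyes.camera_params(n))
E
```

```text
pics
{'clock': 0.0, 'joints': array([-1.16300595e+00,  4.23813446e-01,  1.63072710e+00,  3.27600935e-05,
        1.08862144e+00, -1.89928908e-02]), 'dq': array([ 9.95123676e-04,  6.78270215e-04, -2.45665017e-03, -1.22399456e-03,
        1.20242177e-03,  5.33033868e-05]), 'joint_torque': array([-1.52870722e-03, -5.57379341e+01, -2.81740952e+01, -3.59629587e-05,
        7.35788955e-03,  2.40131840e-05]), 'eef_pos': array([ 0.25853395, -0.56842175,  0.24754821]), 'orientation': array([-3.14002415e+00, -5.88003931e-05,  4.26768008e-01]), 'ft_force': array([-0.09820658,  0.15374592,  0.36834951]), 'moment': array([ 0.03542391, -0.03788568, -0.06841284]), 'finger_force': 0.0, 'grip_width': 1.000735789578232}
scene {'intrinsics': array([[487.45483743,   0.        , 275.68938695],
       [  0.        , 487.45483743, 207.43709992],
       [  0.        ,   0.        ,   1.        ]]), 'R': array([[ 0.0255287 ,  0.99963694,  0.00861768],
       [ 0.83976411, -0.01676743, -0.54269244],
       [-0.54235092,  0.02109105, -0.83988728]]), 't': array([ 0.03273629, -0.44318301,  1.45962746])}
side {'intrinsics': array([[395.2682655 ,   0.        , 277.13217073],
       [  0.        , 395.2682655 , 211.84215722],
       [  0.        ,   0.        ,   1.        ]]), 'R': array([[-0.96520556, -0.26146398, -0.00385038],
       [-0.14467323,  0.54621745, -0.82505524],
       [ 0.21782537, -0.79579086, -0.56503895]]), 't': array([0.55539524, 0.14269894, 0.8101341 ])}
```

View pics/scene0.png

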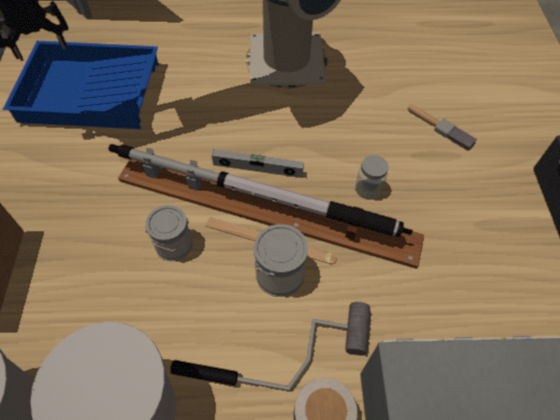

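View pics/side0.png

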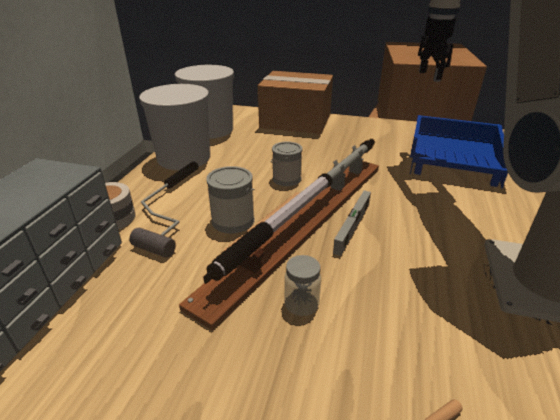

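The scene view shows the pole running from the clips (~150,165 and ~193,180) past the mouth bush (~221,180) to the grip (330–400, 208–228), with the button side facing down (+x). The level, at (257,162), and the jar, at (372,175), are on the robot's side. The tins and stick are below the pole. The side view agrees.

```bash
cat > h.py <<'E'
import numpy as np,cv2
def world(d,K,R,t):
    v,u=np.mgrid[:d.shape[0],:d.shape[1]]
    c=np.stack([(u-K[0,2])/K[0,0]*d,(v-K[1,2])/K[1,1]*d,d],-1)
    return (c-t)@R
def proj(X,K,R,t):
    c=np.atleast_2d(X)@R.T+t; p=c@K.T; return p[:,:2]/p[:,2:]
def ray(uv,z,K,R,t):
    d=R.T@np.linalg.inv(K)@np.array([uv[0],uv[1],1.]); o=-R.T@t
    return o+d*(z-o[2])/d[2]
E
python3 - <<'E'
from h import *
f=np.load("pics/scene0.npz");W=world(f['d'],f['intrinsics'],f['R'],f['t'])
m=np.zeros(f['d'].shape,bool);m[140:240,215:332]=1
g=f['p'].mean(2)
k=m&(W[...,2]>.080)&(W[...,2]<.1)&(f['d']>0)
# keep near line mouth-grip
a,b=np.array([221,180.]),np.array([330,208.])
v,u=np.nonzero(k);n=np.array([-(b-a)[1],(b-a)[0]])/np.linalg.norm(b-a)
near=abs((np.c_[u,v]-a)@n)<12;P=W[v[near],u[near]]
print(len(P),P.min(0),P.max(0),np.percentile(P[:,2],[50,95]))
T=P[P[:,2]>.087]
vx,vy,x0,y0=cv2.fitLine(T[:,:2].astype(np.float32),cv2.DIST_HUBER,0,.01,.01).ravel()
print("axis",vx,vy,x0,y0,np.degrees(np.arctan2(vx,vy)))
e=np.array([vx,vy])*np.sign(vy); o=np.array([x0,y0]); 
# profile along axis of brightness and top height, sampled every 4 mm
for s in np.arange(-.2,.26,.005):
    X=np.r_[o+e*s,.09];q=proj(X,f['intrinsics'],f['R'],f['t'])[0];i,j=int(round(q[1])),int(round(q[0]))
    print(f"{s:.3f}:{f['p'][i,j].tolist()}z{W[i,j,2]*1e3:.0f}",end=' ')
im=cv2.resize(f['p'][150:240,190:350,::-1],None,fx=5,fy=5,interpolation=cv2.INTER_CUBIC)
im=np.clip(im.astype(float)*1.3,0,255)
cv2.imwrite("pics/c1.png",im)
E
```

```text
1417 [ 0.48097275 -0.18572643  0.08003214] [0.60391063 0.07451732 0.09799968] [0.08867724 0.09333526]
axis 0.34293273 0.93935996 0.54008186 -0.05307338 20.055653
-0.200:[132, 128, 120]z90 -0.195:[134, 130, 122]z87 -0.190:[137, 133, 125]z88 -0.185:[134, 130, 123]z88 -0.180:[137, 133, 125]z91 -0.175:[133, 130, 122]z87 -0.170:[136, 133, 125]z86 -0.165:[134, 130, 122]z90 -0.160:[135, 131, 124]z90 -0.155:[138, 135, 126]z87 -0.150:[133, 130, 121]z89 -0.145:[136, 133, 124]z86 -0.140:[134, 130, 122]z89 -0.135:[129, 125, 118]z86 -0.130:[51, 46, 45]z94 -0.125:[27, 25, 26]z94 -0.120:[32, 28, 29]z93 -0.115:[95, 89, 87]z91 -0.110:[162, 150, 149]z90 -0.105:[163, 151, 149]z93 -0.100:[162, 151, 148]z89 -0.095:[163, 151, 149]z90 -0.090:[162, 151, 149]z92 -0.085:[161, 150, 148]z87 -0.080:[163, 152, 150]z90 -0.075:[161, 150, 148]z89 -0.070:[163, 152, 149]z92 -0.065:[160, 150, 149]z90 -0.060:[158, 147, 145]z91 -0.055:[161, 150, 147]z91 -0.050:[157, 146, 144]z93 -0.045:[161, 151, 148]z90 -0.040:[159, 149, 147]z88 -0.035:[159, 149, 146]z985 -0.030:[157, 147, 144]z92 -0.025:[157, 146, 143]z91 -0.020:[160, 
[... 731 characters left out ...]
, 126]z91 0.130:[42, 37, 38]z95 0.135:[21, 21, 19]z94 0.140:[23, 25, 22]z93 0.145:[23, 22, 17]z91 0.150:[29, 25, 26]z92 0.155:[26, 25, 26]z92 0.160:[30, 24, 26]z95 0.165:[27, 24, 22]z94 0.170:[27, 26, 25]z97 0.175:[30, 26, 25]z90 0.180:[24, 22, 23]z95 0.185:[29, 28, 28]z97 0.190:[26, 25, 23]z93 0.195:[24, 23, 23]z93 0.200:[29, 27, 26]z94 0.205:[20, 21, 21]z91 0.210:[24, 24, 21]z93 0.215:[25, 21, 20]z96 0.220:[27, 23, 21]z96 0.225:[28, 31, 29]z93 0.230:[31, 24, 27]z94 0.235:[26, 24, 25]z95 0.240:[27, 27, 27]z93 0.245:[23, 22, 23]z99 0.250:[24, 21, 22]z91 0.255:[24, 21, 21]z97 [ WARN:0@0.081] global loadsave.cpp:1063 imwrite_ Unsupported depth image for selected encoder is fallbacked to CV_8U.
```

View pics/c1.png

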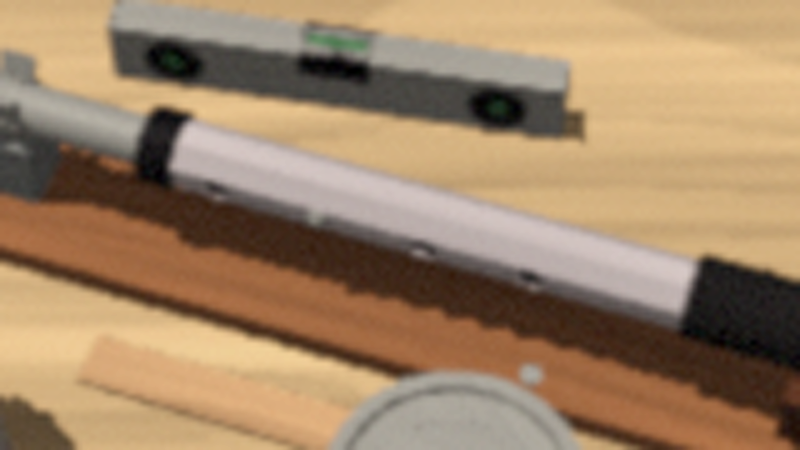

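The crop shows four holes in the near flat at crop (215,192), (315,217), (422,250) and (531,280). The second one is bright, so that's the button, at about scene pixel (253,193). I'll move above it.

{"name": "jog_arm", "arguments": {"steps": [[0.44, 0.79, 0, 0.38, 1], [0.44, 0.79, 0, 0.38, 1], [0.44, 0.79, 0, 0.38, 1], [0.44, 0.79, 0, 0.38, 1], [0.44, 0.79, 0, 0.38, 1], [0.44, 0.79, 0, 0.38, 1], [0.44, 0.79, 0, 0.38, 1], [0.44, 0.79, 0, 0.38, 1], [0.44, 0.79, 0, 0.38, 1], [0.44, 0.79, 0, 0.38, 1]], "squeeze": 20}}

```text
clock: 0.93
eef_pos: [0.391, -0.3305, 0.2481]
orientation: [-3.141, -0.0, 0.827]
ft_force: [-0.1, 0.5, 0.4]
grip_width: 1.002
finger_force: 0.0
```

{"name": "jog_arm", "arguments": {"steps": [[0.44, 0.79, -0.16, 0.38, 1], [0.44, 0.79, -0.16, 0.38, 1], [0.44, 0.79, -0.16, 0.38, 1], [0.44, 0.79, -0.16, 0.38, 1], [0.44, 0.79, -0.16, 0.38, 1], [0.44, 0.79, -0.16, 0.38, 1], [0.44, 0.79, -0.16, 0.38, 1], [0.44, 0.79, -0.16, 0.38, 1], [0.44, 0.79, -0.16, 0.38, 1], [0.44, 0.79, -0.16, 0.38, 1]]}}

```text
clock: 1.77
eef_pos: [0.523, -0.0936, 0.1999]
orientation: [-3.141, 0.0, 1.225]
ft_force: [-0.2, -0.8, -0.1]
grip_width: 0.998
finger_force: 0.0
```

{"name": "jog_arm", "arguments": {"steps": [[0, 0, 0, 0, 1], [0, 0, 0, 0, 1]]}}

```text
clock: 1.93
eef_pos: [0.5227, -0.0938, 0.1997]
orientation: [-3.14, 0.0, 1.225]
ft_force: [0.6, -0.2, 0.8]
grip_width: 0.999
finger_force: 0.0
```

```bash
python3 - <<'E'
from plant import r,eyes
from h import *
s=r.read_state();print(s['eef_pos'],s['orientation'],s['ft_force'],s['joints'])
c=eyes.camera_params("wrist");p,d=eyes.snapshot("wrist");cv2.imwrite("pics/w1.png",p[:,:,::-1]);np.savez("pics/w1.npz",p=p,d=d,**c)
f=np.load("pics/scene0.npz");print("button ray scene",ray((253,193.4),.075,f['intrinsics'],f['R'],f['t']))
E
```

```text
[ 0.52271319 -0.09384265  0.19974817] [-3.14036820e+00  3.21308623e-04  1.22489874e+00] [ 0.55166335 -0.17363505  0.78195862] [-1.99972212e-01  3.52297256e-01  1.87446397e+00 -1.76303656e-04
  9.16089588e-01  1.46033018e-01]
button ray scene [ 0.53640352 -0.09848279  0.075     ]
```

View pics/w1.png

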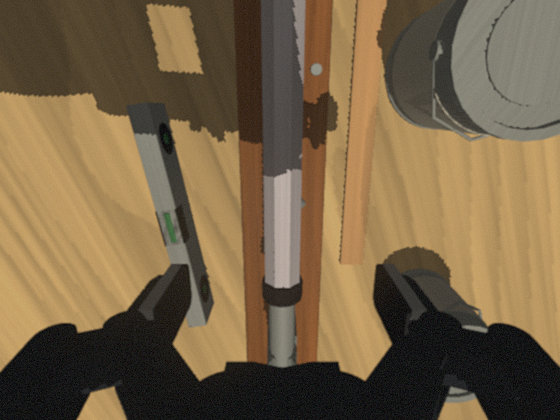

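The wrist view shows the sleeve running vertically, with the bush at (282,290) and the button tip on its right edge at (303,203). The fingers straddle the sleeve. Next I'll measure the axis and mouth from this view.

```bash
python3 - <<'E'
from h import *
f=np.load("pics/w1.npz");a=(f['intrinsics'],f['R'],f['t']);W=world(f['d'],*a);p=f['p'].astype(int)
# top flat points by depth
k=np.zeros(W.shape[:2],bool);k[20:285,262:303]=1
k&=(W[...,2]>.085)&(W[...,2]<.097);T=W[k];print(len(T),np.median(T[:,2]))
vx,vy,x0,y0=cv2.fitLine(T[:,:2].astype(np.float32),cv2.DIST_HUBER,0,.01,.01).ravel()
print("axis",vx,vy,np.degrees(np.arctan2(vx,vy)),x0,y0)
# colour edges per row of lit sleeve
L=[];R=[]
for v in range(180,272,4):
    row=p[v,:,2]; c=np.nonzero(row[250:320]>120)[0]+250
    if v%16==4: print(v,c.min(),c.max(),[int(x) for x in row[256:312:2]])
print("col 282:",[(v,int(p[v,282].mean())) for v in range(262,312,3)])
# bush: dark rows
for uv,z in [((282,278),.0935),((282,304),.0935),((303,203),.075)]: print(uv,ray(uv,z,*a))
E
```

```text
8540 0.09042098811209251
axis 0.34078607 0.94014084 19.924774 0.5379403 -0.05095922
180 273 300 [47, 54, 45, 45, 110, 118, 118, 117, 115, 152, 159, 161, 163, 165, 164, 157, 167, 149, 126, 122, 130, 127, 123, 68, 50, 51, 45, 47]
196 274 299 [52, 41, 52, 35, 109, 114, 117, 116, 115, 142, 163, 161, 163, 170, 161, 158, 160, 148, 126, 128, 127, 124, 118, 59, 55, 48, 47, 46]
212 268 299 [53, 53, 51, 42, 100, 118, 124, 117, 116, 141, 161, 159, 161, 168, 161, 160, 165, 148, 124, 129, 129, 126, 108, 55, 56, 53, 55, 51]
228 273 299 [51, 50, 48, 44, 97, 119, 118, 118, 115, 138, 157, 160, 159, 162, 161, 160, 164, 142, 124, 127, 128, 131, 102, 49, 55, 53, 60, 46]
244 272 298 [48, 52, 45, 35, 85, 114, 120, 117, 121, 133, 159, 154, 162, 164, 160, 162, 165, 139, 125, 130, 129, 131, 88, 53, 46, 55, 57, 53]
260 267 298 [49, 49, 50, 44, 80, 117, 121, 117, 117, 127, 158, 162, 159, 163, 162, 161, 166, 131, 122, 126, 130, 128, 72, 55, 53, 53, 50, 51]
col 282: [(262, 170), (265, 171), (268, 170), (271, 171), (274, 168), (277, 171), (280, 170), (283, 171), (286, 159), (289, 34), (292, 42), (295, 45), (298, 44), (301, 42), (304, 40), (307, 105), (310, 135)]
(282, 278) [ 0.50290136 -0.14898172  0.0935    ]
(282, 304) [ 0.4943889 -0.1726881  0.0935   ]
(303, 203) [ 0.53960626 -0.098559    0.075     ]
```

{"name": "jog_arm", "arguments": {"steps": [[0.02, 0.06, -0.43, 0, 1], [0, 0, -0.43, 0, 1], [0, 0, -0.43, 0, 1], [0, 0, -0.43, 0, 1], [0, 0, -0.43, 0, 1], [0, 0, -0.43, 0, 1], [0, 0, -0.43, 0, 1], [0, 0, -0.43, 0, 1], [0, 0, -0.43, 0, 1], [0, 0, -0.43, 0, 1]]}}

```text
clock: 2.82
eef_pos: [0.5229, -0.0945, 0.071]
orientation: [3.141, 0.0, 1.22]
ft_force: [-0.2, -0.4, 0.1]
grip_width: 1.001
finger_force: 0.0
```

{"name": "jog_arm", "arguments": {"steps": [[0, 0, 0, 0, 0.7], [0, 0, 0, 0, 0.7], [0, 0, 0, 0, 0.6], [0, 0, 0, 0, 0.6]]}}

```text
clock: 3.15
eef_pos: [0.5238, -0.0937, 0.0723]
orientation: [3.14, -0.0, 1.222]
ft_force: [1.1, -0.2, 0.7]
grip_width: 0.598
finger_force: 0.0
```

```bash
python3 - <<'E'
from plant import r,eyes
from h import *
s=r.read_state();print(s['eef_pos'],s['orientation'],s['ft_force'],s['grip_width'],s['clock'])
c=eyes.camera_params("wrist");p,d=eyes.snapshot("wrist");cv2.imwrite("pics/w2.png",p[:,:,::-1]);np.savez("pics/w2.npz",p=p,d=d,**c)
E
```

```text
[ 0.52378294 -0.09365007  0.07225229] [ 3.14014851e+00 -1.67332282e-04  1.22199218e+00] [ 1.06124998 -0.18228903  0.68280401] 0.5984964904049525 3.15
```

View pics/w2.png

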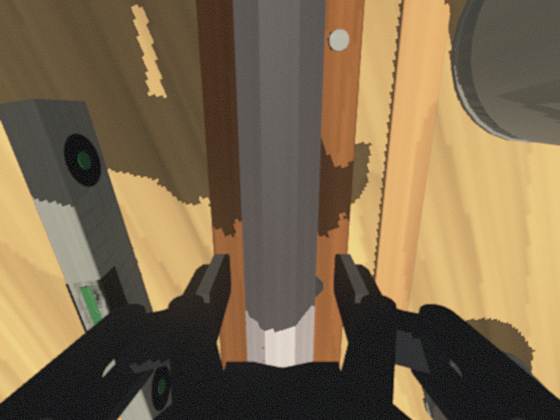

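The wrist view shows the sleeve between the fingers, with the button at about (319,286) beside the right finger. I'll check where it sits relative to the TCP.

```bash
python3 - <<'E'
from h import *
f=np.load("pics/w2.npz");a=(f['intrinsics'],f['R'],f['t'])
b=ray((319,286),.075,*a); t=np.array([.5229,-.0930,.0715])
e=np.array([.3408,.9401]);n=np.array([.9401,-.3408])
print(b,"along",(b[:2]-t[:2])@e,"lat",(b[:2]-t[:2])@n)
W=world(f['d'],*a);k=np.zeros(W.shape[:2],bool);k[20:330,240:325]=1
k&=(W[...,2]>.087)&(W[...,2]<.093);T=W[k];print(len(T))
vx,vy,x0,y0=cv2.fitLine(T[:,:2].astype(np.float32),cv2.DIST_HUBER,0,.01,.01).ravel()
print(np.degrees(np.arctan2(vx,vy)),"axis lat",np.array([x0,y0])@n,"tcp lat",t[:2]@n)
print(proj(np.array([[*t[:2],.0735]]),*a))
E
```

```text
[ 0.53963809 -0.09885288  0.075     ] along 0.00020204973467439125 lat 0.01773013737328792
17582
19.997486 axis lat 0.5233076084792614 tcp lat 0.52327269
[[279.46699037 284.63667005]]
```

{"name": "jog_arm", "arguments": {"steps": [[0, 0, 0, 0, 0.45], [0, 0, 0, 0, 0.3], [0, 0, 0, 0, 0.2], [0, 0, 0, 0, 0.2], [0, 0, 0, 0, 0.2], [0, 0, 0, 0, 0.2]], "squeeze": 25}}

```text
clock: 3.7
eef_pos: [0.5231, -0.093, 0.0722]
orientation: [-3.141, 0.0, 1.223]
ft_force: [-3.6, 0.5, 8.9]
grip_width: 0.352
finger_force: 27.7
```

{"name": "jog_arm", "arguments": {"steps": [[0.017, 0.047, 0, 0, 0.2], [0.017, 0.047, 0, 0, 0.2], [0.017, 0.047, 0, 0, 0.2], [0.017, 0.047, 0, 0, 0.2]]}}

```text
clock: 4.03
eef_pos: [0.5251, -0.0876, 0.0722]
orientation: [-3.141, 0.0, 1.223]
ft_force: [-4.4, -1.8, 7.4]
grip_width: 0.344
finger_force: 27.8
```

{"name": "jog_arm", "arguments": {"steps": [[0.017, 0.047, 0, 0, 0.2], [0.017, 0.047, 0, 0, 0.2], [0.017, 0.047, 0, 0, 0.2], [0.017, 0.047, 0, 0, 0.2]]}}

```text
clock: 4.37
eef_pos: [0.5271, -0.0819, 0.0722]
orientation: [-3.141, 0.0, 1.223]
ft_force: [-2.2, -0.9, 8.4]
grip_width: 0.349
finger_force: 27.7
```

{"name": "jog_arm", "arguments": {"steps": [[0.017, 0.047, 0, 0, 0.2], [0.017, 0.047, 0, 0, 0.2], [0.017, 0.047, 0, 0, 0.2], [0.017, 0.047, 0, 0, 0.2]]}}

```text
clock: 4.7
eef_pos: [0.5292, -0.0763, 0.0722]
orientation: [-3.141, 0.0, 1.223]
ft_force: [-4.0, -1.4, 8.1]
grip_width: 0.35
finger_force: 27.7
```

```bash
cat > prof.py <<'E'
from plant import r,eyes
from h import *
import sys
s=r.read_state();p,d=eyes.snapshot("scene");cv2.imwrite(f"pics/{sys.argv[1]}.png",p[:,:,::-1])
f=np.load("pics/scene0.npz");a=(f['intrinsics'],f['R'],f['t'])
o=np.array([.4946,-.172]);e=np.array([.3408,.9401])
S=np.arange(-.28,.3,.001)
q=proj(np.c_[o+S[:,None]*e,np.full(len(S),.088)],*a).astype(np.float32)
g=lambda im:cv2.remap(im.mean(2).astype(np.float32),q[:,:1],q[:,1:],cv2.INTER_LINEAR).ravel()
for nm,im in (("old",f['p']),("new",p)):
    v=g(im)>75;t=np.nonzero(np.diff(v.astype(int)))[0];print(nm,[f"{S[i]*1e3:.0f}{'+' if v[i+1] else '-'}" for i in t])
print(s['eef_pos'],s['ft_force'],s['clock'])
E
python3 prof.py s2
```

```text
old ['-231+', '-6-', '10+', '254-']
new ['-268-', '-214+', '11-', '27+', '84-', '242+', '272-']
[ 0.52918093 -0.07633143  0.07215464] [-3.97636829 -1.40853484  8.12736097] 4.7
```

The pole has slipped 17 mm along with the sleeve, so it isn't against the ferrule stop yet. I'll keep going.

{"name": "jog_arm", "arguments": {"steps": [[0.017, 0.047, 0, 0, 0.2], [0.017, 0.047, 0, 0, 0.2], [0.017, 0.047, 0, 0, 0.2]]}}

```text
clock: 5.0
eef_pos: [0.5307, -0.0721, 0.0722]
orientation: [-3.141, 0.0, 1.223]
ft_force: [-3.6, -2.1, 8.6]
grip_width: 0.348
finger_force: 27.7
```

{"name": "jog_arm", "arguments": {"steps": [[0.017, 0.047, 0, 0, 0.2], [0.017, 0.047, 0, 0, 0.2], [0.017, 0.047, 0, 0, 0.2]]}}

```text
clock: 5.25
eef_pos: [0.5323, -0.0679, 0.0722]
orientation: [-3.141, 0.0, 1.223]
ft_force: [-3.9, -1.8, 7.8]
grip_width: 0.348
finger_force: 27.7
```

{"name": "jog_arm", "arguments": {"steps": [[0.017, 0.047, 0, 0, 0.2], [0.017, 0.047, 0, 0, 0.2], [0.017, 0.047, 0, 0, 0.2]]}}

```text
clock: 5.5
eef_pos: [0.5338, -0.0636, 0.0722]
orientation: [-3.141, 0.0, 1.223]
ft_force: [-2.8, -2.2, 10.2]
grip_width: 0.35
finger_force: 27.7
```

```bash
python3 prof.py s3|tail -2
```

```text
new ['-255-', '-201+', '25-', '41+', '98-', '255+', '286-']
[ 0.53379005 -0.06363721  0.07216168] [-2.7870102  -2.15377234 10.23742972] 5.5
```

{"name": "jog_arm", "arguments": {"steps": [[0.011, 0.031, 0, 0, 0.2], [0.011, 0.031, 0, 0, 0.2], [0.011, 0.031, 0, 0, 0.2]]}}

```text
clock: 5.8
eef_pos: [0.5348, -0.061, 0.0722]
orientation: [-3.141, 0.001, 1.223]
ft_force: [-4.3, -3.9, 9.2]
grip_width: 0.348
finger_force: 27.8
```

{"name": "jog_arm", "arguments": {"steps": [[0.011, 0.031, 0, 0, 0.2], [0.011, 0.031, 0, 0, 0.2], [0.011, 0.031, 0, 0, 0.2]]}}

```text
clock: 6.05
eef_pos: [0.5357, -0.0584, 0.0722]
orientation: [-3.141, 0.001, 1.223]
ft_force: [-4.3, -6.0, 8.4]
grip_width: 0.346
finger_force: 27.6
```

{"name": "jog_arm", "arguments": {"steps": [[0.011, 0.031, 0, 0, 0.2], [0.011, 0.031, 0, 0, 0.2], [0.011, 0.031, 0, 0, 0.2]]}}

```text
clock: 6.3
eef_pos: [0.5363, -0.0567, 0.0722]
orientation: [-3.141, 0.002, 1.223]
ft_force: [-7.0, -14.2, 9.6]
grip_width: 0.344
finger_force: 27.3
```

```bash
python3 prof.py s4|tail -2
```

```text
new ['-252-', '-198+', '33-', '48+', '97-', '99+', '107-', '262+', '293-']
[ 0.53629164 -0.05668151  0.07215551] [ -6.98093666 -14.15420031   9.56743576] 6.3
```

The ferrule has stopped after about 33 mm of slip, and the hole edge is now riding over the cone. I'll take tiny steps.

{"name": "jog_arm", "arguments": {"steps": [[0.0, 0.0, 0, 0, 0.2]]}}

```text
clock: 6.43
eef_pos: [0.5368, -0.0553, 0.0722]
orientation: [-3.141, 0.0, 1.222]
ft_force: [-4.0, 2.0, 8.0]
grip_width: 0.346
finger_force: 27.1
```

{"name": "jog_arm", "arguments": {"steps": [[0.006, 0.016, 0, 0, 0.2]]}}

```text
clock: 6.52
eef_pos: [0.537, -0.0548, 0.0722]
orientation: [-3.142, 0.0, 1.223]
ft_force: [-3.4, -2.3, 8.7]
grip_width: 0.343
finger_force: 27.2
```

The button is tucked: the force dropped to about 2 N. Relative travel is about 7 mm, with about 42 mm to go.

{"name": "jog_arm", "arguments": {"steps": [[0.017, 0.047, 0, 0, 0.2], [0.017, 0.047, 0, 0, 0.2], [0.017, 0.047, 0, 0, 0.2], [0.017, 0.047, 0, 0, 0.2]], "squeeze": 20}}

```text
clock: 6.85
eef_pos: [0.5389, -0.0493, 0.0722]
orientation: [-3.141, 0.001, 1.223]
ft_force: [-3.5, -3.9, 8.9]
grip_width: 0.348
finger_force: 27.2
```

{"name": "jog_arm", "arguments": {"steps": [[0.017, 0.047, 0, 0, 0.2], [0.017, 0.047, 0, 0, 0.2], [0.017, 0.047, 0, 0, 0.2], [0.017, 0.047, 0, 0, 0.2], [0.017, 0.047, 0, 0, 0.2], [0.017, 0.047, 0, 0, 0.2], [0.017, 0.047, 0, 0, 0.2], [0.017, 0.047, 0, 0, 0.2]]}}

```text
clock: 7.52
eef_pos: [0.5431, -0.038, 0.0722]
orientation: [-3.141, 0.001, 1.223]
ft_force: [-3.4, -3.0, 8.4]
grip_width: 0.35
finger_force: 27.2
```

{"name": "jog_arm", "arguments": {"steps": [[0.017, 0.047, 0, 0, 0.2], [0.017, 0.047, 0, 0, 0.2], [0.017, 0.047, 0, 0, 0.2], [0.017, 0.047, 0, 0, 0.2], [0.017, 0.047, 0, 0, 0.2], [0.017, 0.047, 0, 0, 0.2], [0.017, 0.047, 0, 0, 0.2], [0.017, 0.047, 0, 0, 0.2]]}}

```text
clock: 8.18
eef_pos: [0.5472, -0.0268, 0.0722]
orientation: [-3.142, 0.001, 1.223]
ft_force: [-4.6, -3.1, 7.7]
grip_width: 0.345
finger_force: 27.2
```

```bash
python3 prof.py s5|tail -2
```

```text
new ['-253-', '-198+', '65-', '80+', '130-', '134+', '141-', '295+']
[ 0.54719553 -0.0268025   0.07218447] [-4.62632083 -3.13012286  7.71914807] 8.1833
```

{"name": "jog_arm", "arguments": {"steps": [[0.017, 0.047, 0, 0, 0.2], [0.017, 0.047, 0, 0, 0.2], [0.017, 0.047, 0, 0, 0.2], [0.017, 0.047, 0, 0, 0.2], [0.011, 0.031, 0, 0, 0.2], [0.011, 0.031, 0, 0, 0.2]]}}

```text
clock: 8.73
eef_pos: [0.5501, -0.0189, 0.0722]
orientation: [3.141, -0.0, 1.223]
ft_force: [-1.7, 3.6, 6.5]
grip_width: 0.351
finger_force: 27.0
```

{"name": "jog_arm", "arguments": {"steps": [[0.006, 0.016, 0, 0, 0.2], [0.006, 0.016, 0, 0, 0.2]]}}

```text
clock: 8.9
eef_pos: [0.5505, -0.0176, 0.0722]
orientation: [3.141, -0.0, 1.223]
ft_force: [-2.5, -0.1, 7.6]
grip_width: 0.346
finger_force: 27.1
```

{"name": "jog_arm", "arguments": {"steps": [[0.006, 0.016, 0, 0, 0.2], [0.006, 0.016, 0, 0, 0.2]]}}

```text
clock: 9.07
eef_pos: [0.5508, -0.0169, 0.0722]
orientation: [3.141, -0.0, 1.223]
ft_force: [-3.0, 0.6, 7.4]
grip_width: 0.344
finger_force: 27.1
```

The force has reversed, so the cone is rising into the next hole. Another small step.

{"name": "jog_arm", "arguments": {"steps": [[0.006, 0.016, 0, 0, 0.2]]}}

```text
clock: 9.15
eef_pos: [0.551, -0.0163, 0.0722]
orientation: [3.141, -0.0, 1.223]
ft_force: [-2.6, 0.2, 8.1]
grip_width: 0.345
finger_force: 27.1
```

{"name": "jog_arm", "arguments": {"steps": [[0.006, 0.016, 0, 0, 0.2]]}}

```text
clock: 9.23
eef_pos: [0.5511, -0.0159, 0.0722]
orientation: [3.141, -0.0, 1.223]
ft_force: [-4.3, -0.3, 7.7]
grip_width: 0.348
finger_force: 27.1
```

```bash
python3 prof.py s6|tail -2; python3 - <<'E'
from plant import eyes
from h import *
p=cv2.imread("pics/s6.png")
q,_=eyes.snapshot("side");q=q[:,:,::-1]
X=np.array([[.533,-.064,.075]])
out=[]
for n,im in (("scene",p),("side",q)):
    c=eyes.camera_params(n);u,v=proj(X,c['intrinsics'],c['R'],c['t'])[0].astype(int);print(n,u,v)
    out.append(cv2.resize(im[v-35:v+35,u-40:u+40],(400,350),interpolation=cv2.INTER_CUBIC))
cv2.imwrite("pics/c6.png",np.clip(np.hstack(out)*1.5,0,255).astype(np.uint8))
E
```

```text
new ['-253-', '-198+', '76-', '92+', '141-', '146+', '154-']
[ 0.55114698 -0.01594374  0.07220269] [-4.33838468 -0.28942388  7.69628561] 9.2333
scene 268 191
side 301 198
```

View pics/c6.png

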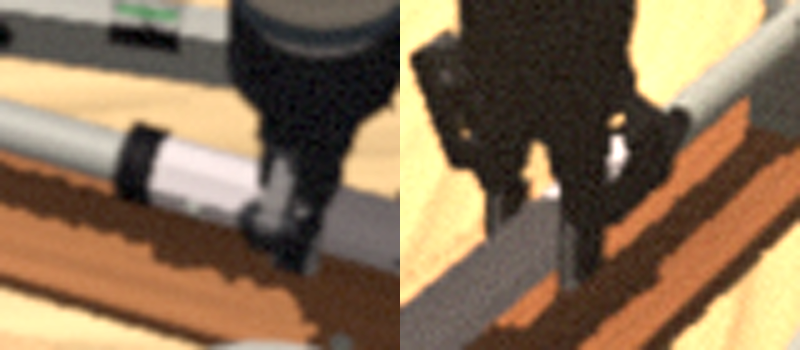

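The left crop shows the button as a bright spot in the next hole at about (210,210), but I can't tell how far out it is. I'll feel for the hard stop.

{"name": "jog_arm", "arguments": {"steps": [[0.003, 0.01, 0, 0, 0.2], [0.003, 0.01, 0, 0, 0.2]]}}

```text
clock: 9.5
eef_pos: [0.5513, -0.0154, 0.0722]
orientation: [3.142, 0.0, 1.223]
ft_force: [-3.0, -1.2, 7.6]
grip_width: 0.346
finger_force: 27.1
```

{"name": "jog_arm", "arguments": {"steps": [[0.003, 0.01, 0, 0, 0.2], [0.0, 0.0, 0, 0, 0.2]]}}

```text
clock: 9.67
eef_pos: [0.5514, -0.0151, 0.0722]
orientation: [3.141, 0.0, 1.223]
ft_force: [-2.6, -0.4, 8.3]
grip_width: 0.344
finger_force: 27.0
```

{"name": "jog_arm", "arguments": {"steps": [[0.003, 0.01, 0, 0, 0.2], [0.003, 0.01, 0, 0, 0.2]]}}

```text
clock: 9.83
eef_pos: [0.5516, -0.0145, 0.0722]
orientation: [3.141, 0.0, 1.223]
ft_force: [-2.4, -0.5, 7.5]
grip_width: 0.344
finger_force: 27.0
```

{"name": "jog_arm", "arguments": {"steps": [[0.003, 0.01, 0, 0, 0.2], [0.003, 0.01, 0, 0, 0.2]]}}

```text
clock: 10.0
eef_pos: [0.5518, -0.0141, 0.0722]
orientation: [3.141, 0.0, 1.223]
ft_force: [-2.9, -1.9, 7.6]
grip_width: 0.346
finger_force: 27.1
```

{"name": "jog_arm", "arguments": {"steps": [[0.003, 0.01, 0, 0, 0.2], [0.003, 0.01, 0, 0, 0.2]]}}

```text
clock: 10.17
eef_pos: [0.5519, -0.0137, 0.0722]
orientation: [3.141, 0.001, 1.223]
ft_force: [-3.0, -4.3, 8.5]
grip_width: 0.346
finger_force: 27.1
```

{"name": "jog_arm", "arguments": {"steps": [[0.003, 0.01, 0, 0, 0.2], [0.003, 0.01, 0, 0, 0.2]]}}

```text
clock: 10.33
eef_pos: [0.552, -0.0135, 0.0722]
orientation: [3.141, 0.001, 1.223]
ft_force: [-3.5, -7.2, 8.4]
grip_width: 0.35
finger_force: 27.1
```

The force is now climbing firmly, which is the hard stop. I'll ease back the slight wind-up, release and lift.

{"name": "jog_arm", "arguments": {"steps": [[-0.006, -0.016, 0, 0, 0.2], [-0.003, -0.01, 0, 0, 0.2], [0, 0, 0, 0, 0.5], [0, 0, 0, 0, 0.7], [0, 0, 0, 0, 0.7], [0, 0, 0, 0, 0.7]]}}

```text
clock: 10.83
eef_pos: [0.5519, -0.0134, 0.0713]
orientation: [-3.142, -0.0, 1.223]
ft_force: [-0.2, -0.2, 0.0]
grip_width: 0.697
finger_force: 0.0
```

{"name": "jog_arm", "arguments": {"steps": [[0, 0, 0.4, 0, 0.7], [0, 0, 0.6, 0, 0.7], [0, 0, 0.8, 0, 0.7], [0, 0, 0.8, 0, 0.7], [0, 0, 0.8, 0, 0.7], [0, 0, 0.8, 0, 0.7], [0, 0, 0.6, 0, 0.7], [0, 0, 0, 0, 0.7]]}}

```text
clock: 11.5
eef_pos: [0.5542, -0.0136, 0.2201]
orientation: [3.135, -0.002, 1.223]
ft_force: [0.8, 0.6, 0.4]
grip_width: 0.698
finger_force: 0.0
```

{"name": "jog_arm", "arguments": {"steps": [[0, 0.8, 0, 0, 0.7], [0, 0.8, 0, 0, 0.7], [0, 0.8, 0, 0, 0.7], [0, 0.8, 0, 0, 0.7], [0, 0, 0, 0, 0.7], [0, 0, 0, 0, 0.7]]}}

```text
clock: 12.0
eef_pos: [0.5514, 0.0834, 0.215]
orientation: [-3.141, 0.0, 1.225]
ft_force: [0.0, -0.3, 1.2]
grip_width: 0.701
finger_force: 0.0
```

```bash
python3 prof.py s7; python3 - <<'E'
from plant import eyes
from h import *
p=cv2.imread("pics/s7.png")
q,_=eyes.snapshot("side");q=q[:,:,::-1]
X=np.array([[.542,-.068,.075]])
out=[]
for n,im in (("scene",p),("side",q)):
    c=eyes.camera_params(n);u,v=proj(X,c['intrinsics'],c['R'],c['t'])[0].astype(int)
    out.append(cv2.resize(im[v-35:v+35,u-40:u+40],(400,350),interpolation=cv2.INTER_CUBIC))
cv2.imwrite("pics/c7.png",np.clip(np.hstack(out)*1.5,0,255).astype(np.uint8))
E
```

```text
old ['-231+', '-6-', '10+', '254-']
new ['-253-', '-198+', '78-', '94+', '296-']
[0.55143111 0.08338124 0.21502993] [ 0.02325511 -0.25389124  1.24855789] 12.0
```

View pics/c7.png

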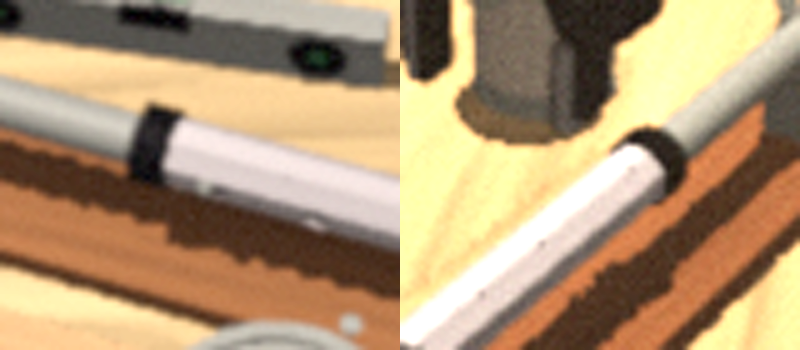

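The left crop shows the button proud in the first hole by the bush, at (205,187). The sleeve is drawn about 84 mm, of which about 33 mm is pole slip and about 50 mm is one hole. I'm handing it in.

```bash
python3 -c "
from plant import r
print(r.finish_job())"
```

```text
the job is handed in; nothing more can be done
None
```

The pole is one hole longer and I've handed the job in: by camera and by feel the button is out of the next hole (sleeve drawn about 84 mm, about 33 mm of it pole slip) and the gripper is clear; the hand-in returned no verdict, and I didn't re-measure the tins, stick, jar or level, though no contact with them was felt.

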